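Seat the pin against the end stop of the V-groove length gauge

ROBOT

A 6-joint arm with a two-finger parallel gripper is mounted at the origin on the work surface. World frame = base frame: x ahead of the robot, y to its left, z up, the work surface at z = 0. Lengths are in mm, angles in rad, forces in N, time in s.
With the tool pointing down it reaches from about 350 to 875 mm from the base axis. Payload 4.2 kg.
Tool frame: the origin (TCP) lies at the very end of the fingers, on their centre line; the grasp point (between the pads) lies 19 mm behind it; z points along the fingers, y is the direction in which the jaws open and shut (so a half turn about z gives the same grasp; the last joint's range is limited). The gripper opens to 85 mm and grips with 20 to 120 N. Pads are 22 mm wide; open, the fingers measure 114 mm over their backs; the gripper's body (76 mm by 85 mm) begins 54 mm behind the grasp point. The pads swing forward as they close: fully open they stand 13 mm farther back than shut.
Start: joints at [1.504, 0.385, 0.008, 0, -1.194, -0.259], TCP at [200.009, 592.111, 231.312] pointing down, gripper open.
Joint ranges: [-3.14, 3.14], [-1.21, 2.06], [-1.07, 1.41], [-3.16, 2.05], [-2.99, -0.16], [-3.1, 3.1]. Speed limits (rad/s): [2.79, 2.79, 3.14, 3.14, 3.14, 3.14].

INTERFACE

Orientations are given as a unit quaternion [x, y, z, w].
In Python, from bench import read_state, get_image, camera_params, job_done gives the robot as it stands.
- The arm moves only by the tool send_rows, never from a script. Its arguments are lists of equal length, an entry for each row: "translation": the shift along the tool's x, y, z in m, a list of three; "yaw": the turn about the tool's z in degrees; "fingers": the closure in counts, from 0 (fully open) to 255 (shut). A call has 1 to 12 rows; each row is the pose to reach, as a shift and turn from the pose measured when the call began, along the tool's axes at that moment; what a row does not reach only later rows make up. A row lasts 1/10 s, in which the tool goes at most 50 mm and 8.59 degrees, less where a joint would pass 70% of its speed; a pose out of reach is approached as far as the arm can. A call with a gripper value outside its range is refused whole. The fingers move at their own pace and stop on an object; the grip force is fixed at half the most. Time passes only in rows, so rows that repeat a pose let the fingers close. It gives the time, the measured TCP pose, the force and the opening at its end, in the units of the state.
- read_state(): the state, without advancing time (a new reading comes with each control period).
- get_image(name): name is "side" or "top" or "wrist"; returns the picture (400x640x3 uint8, blue, green, red); there is no depth.
- camera_params(name): a dict with "mtx" (3x3 intrinsics, pixels), "rvec" (rotation vector, rad) and "tvec" (3), from world to camera coordinates, as OpenCV has them; the wrist camera has in their place "tool_from_camera" (4x4, takes a point from camera to tool coordinates, whose origin is the TCP and whose axes are the flange's). Camera axes: x right, y down, z forward; pixel columns grow to the right and rows downward; lengths in mm; the calibration is good to about 2 mm. A picture is of the moment at which its call begins: read the wrist's pose just before it. camera_params takes no time and is no camera call.
- job_done(): hands the job in, once; it reports no verdict.
The state is a dict: "clock": time; "joints": joint angles; "joint_vel": joint speeds; "joint_efforts": joint torques, N m; "position": TCP position; "ee_rot": TCP orientation; "contact_force": force on the tool from outside, world axes, zero at the start; "wrist_torque": the same for the moment, N m; "gripper_width": finger opening in mm.
Only numpy, scipy, OpenCV 4.12 (cv2) and the standard library are available. Lean on these libraries where they do the work, as an engineer would, in place of code of your own. Each camera call takes 0.05 s, during which the arm holds its last target.

TASK

Take the long plain pin out of the rack and lay it in the V-groove of the length gauge, clear of the end stop. Then push it along the groove until its end bears firmly on the sprung tip of the stop, pressing the tip in a little but never hard, and leave it lying there against the tip. Leave the other two pins in the rack.

Things in the scene. Friction and masses are not known exactly. Their poses are not given: they have to be found in the camera images.
- pin_center (a point): Centre of the long plain steel pin: a loose cylinder 24 mm in diameter and 120 mm long, 0.24 to 0.38 kg, axis along its x, both ends alike and flat. It starts in one of the three places of the rack. Other pins there: one shorter, one with a collar.
- rack: Grey pin rack, fixed, base 150 x 230 mm. Origin at the centre of its underside, z up. Three pins lie along its x at y = -70, 0, +70 mm, axes 45 mm above the table, each on two notched rails (10 mm thick, at x = -30 and +30 mm, horns up to 42 mm); between the rails the space below a pin is free down to 10 mm above the table.
- short_pin_center (a point): Centre of a pin 24 mm in diameter and only 85 mm long, axis along x, in the rack. Stays there.
- collar_pin_center (a point): Centre of a pin 24 mm in diameter and 120 mm long with a 36 mm collar near its +x end, axis along x, in the rack. Stays there.
- groove: Steel block with a straight 90-degree V-groove, fixed: 260 mm long (x = -130 to +130), 50 mm wide, top faces at z = +10 mm, tilted 6 degrees downhill to +x, too little for the pin to slide. Origin: middle of the V's bottom line; x along the groove to the stop, y across, z square to the block. A seated pin's axis is at y = 0, z = 17 mm, 7 mm above the top faces.
- stop: End-stop post, 50 mm wide, across the groove's lower end; top 17 mm above the seated pin's axis. Origin on its face to the pin, on that axis (groove x = +105 mm), axes as the groove's. A locked screw with a 12 mm brass tip sticks out on the axis; tip face 22 to 62 mm from the post, set by hand, not measured. Tip sprung: 4 N/mm, 8 mm travel; load it 2 to 10 N, never over 15 N.
- fixture: Steel base plate of the length gauge, fixed, 320 x 130 x 12 mm, carrying the groove block (groove origin 50 mm above the table, over this origin). Origin on the table, x towards the stop, z up. Sliding the pin along the groove takes about 1.5 to 4 N against friction.
Not all that is in view belongs to the job. What is shaped like the part that bears pin_center but orange, purple or red is not meant.

How it is judged (in metres and radians):
On the way, in this order (a step that is already met when the one before it is completed fails the run):
1. the long pin lies down in the V-groove, not touching the stop (z of pin_center in the frame of groove between 0.0145 and 0.0195 m and y of pin_center in the frame of groove between -0.002 and 0.002 m and x of pin_center in the frame of groove above -0.1 m and angle between the x axis of pin_center and the x axis of groove, either way round below 0.05 rad and contact force between pin and stop below 0.1 N), for 0.2 s.
2. the pin is pushed along the groove until it bears on the stop's tip with at least 1.5 N (contact force between pin and stop above 1.5 N), for 0.1 s.
At the end, for the whole second after the job is handed in: The long pin lies at rest in the V-groove (axis within 2 mm sideways and 2.5 mm in height of its seated place, within 3 degrees of the groove's direction), its end still touching the tip of the stop (z of pin_center in the frame of groove between 0.0145 and 0.0195 m and y of pin_center in the frame of groove between -0.002 and 0.002 m and angle between the x axis of pin_center and the x axis of groove, either way round below 0.05 rad and contact force between pin and stop above 0.03 N and linear speed of pin below 0.01 m/s).
It fails at once if the pin is pressed on the stop with more than 15 N (contact force between pin and stop above 15 N).
It fails at once if the short pin is moved by more than 15 mm (distance of short_pin_center from where it was at the start of the episode above 0.015 m).
It fails at once if the collared pin is moved by more than 15 mm (distance of collar_pin_center from where it was at the start of the episode above 0.015 m).
It also fails if it takes over 51 s, if anything falls off the work surface, if the arm or the gripper's body presses on something with over 40 N, if the wrist force passes 120 N, or if a joint passes its speed limit or range.

## Working session

There is one attempt and no reset: what is moved stays moved. The work goes in short steps, Python scripts to look and compute and a tool call to move; the robot and the scene stay as the last step left them, time stands still between calls to the robot, and variables do not carry over. Pictures are saved under pics/ and viewed, and the job is handed in when it is done.

Besides the shell and the picture viewer there is one more tool, called after "Call:" in YAML: its name, and indented under it one key for each argument. send_rows: Moves the arm, as the interface text tells. Its arguments: {"type":"object","properties":{"translation":{"type":"array","items":{"type":"array","items":{"type":"number"}}},"yaw":{"type":"array","items":{"type":"number"}},"fingers":{"type":"array","items":{"type":"number"}}},"required":["translation","yaw","fingers"]}

```bash
mkdir -p pics; ls; python3 - <<'E'
from bench import *
import cv2
s=read_state();print(s)
for n in ["side","top","wrist"]:
    im=get_image(n);cv2.imwrite(f"pics/{n}0.png",im)
    print(n,camera_params(n))
E
```

```text
pics
{'clock': 0.0, 'joints': array([ 1.50358575e+00,  3.85557242e-01,  6.60044758e-03, -4.91425112e-04,
       -1.19400223e+00, -2.58585317e-01]), 'joint_vel': array([-5.24395758e-04,  1.54667852e-04, -5.47255617e-05, -1.53297086e-04,
       -2.76221765e-04, -3.19921832e-04]), 'joint_efforts': array([ 1.94026499e-03, -3.92286515e+01,  1.88403636e+01,  4.18604091e+00,
       -4.63831821e-03,  1.29723432e-06]), 'position': array([199.84431429, 591.56000587, 230.21236763]), 'ee_rot': array([ 9.86746134e-01, -1.62267821e-01, -1.24019169e-04,  1.09822360e-03]), 'contact_force': array([ 0.09996758,  0.37364721, -0.23464004]), 'wrist_torque': array([-0.01711638,  0.0571826 ,  0.00172888]), 'gripper_width': 85.3973984816367}
side {'mtx': array([[436.72436026,   0.        , 320.84418872],
       [  0.        , 436.72436026, 209.98216051],
       [  0.        ,   0.        ,   1.        ]]), 'rvec': array([ 2.29047901, -0.79065727,  0.29794065]), 'tvec': array([-282.18920816,  262.30821019, 1179.85295034])}
top {'mtx': array([[367.25504978,   0.        , 323.91805309],
       [  0.        , 367.25504978, 197.00324376],
       [  0.        ,   0.        ,   1.        ]]), 'rvec': array([ 2.15742127, -2.19443818,  0.0558273 ]), 'tvec': array([ 95.76485682, 402.65510723, 961.77150938])}
wrist {'mtx': array([[325.63011757,   0.        , 322.26325806],
       [  0.        , 325.63011757, 201.81411367],
       [  0.        ,   0.        ,   1.        ]]), 'tool_from_camera': array([[ 6.73420568e-04, -9.65825377e-01, -2.59192762e-01,
         6.55786475e+01],
       [ 9.99999482e-01,  4.52468166e-04,  9.12120309e-04,
        -8.97362959e-01],
       [-7.63672468e-04, -2.59193242e-01,  9.65825181e-01,
        -1.42516240e+02],
       [ 0.00000000e+00,  0.00000000e+00,  0.00000000e+00,
         1.00000000e+00]])}
```

View pics/side0.png

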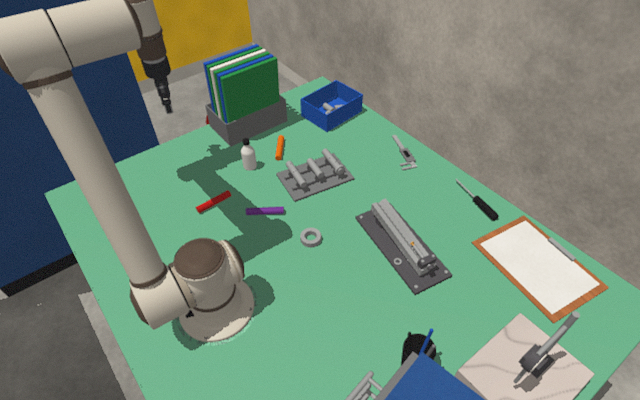

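View pics/top0.png

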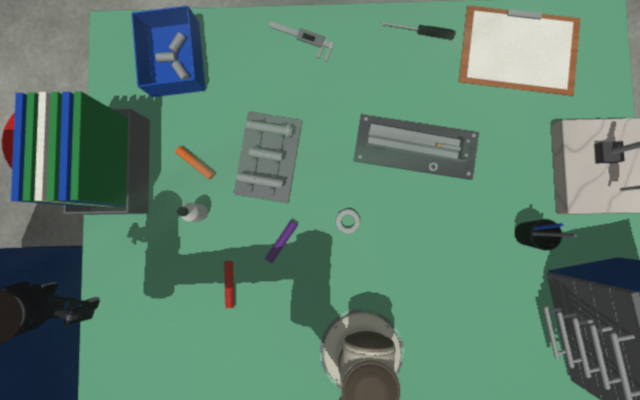

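View pics/wrist0.png

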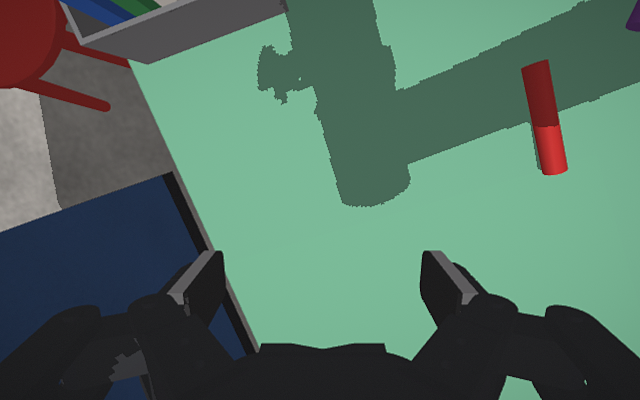

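The side and top views show the rack with three pins (top about (267,157)) and the gauge (top about (417,147)), stop at its right end. I'll zoom in on both.

```bash
python3 - <<'E'
import cv2,numpy as np
t=cv2.imread("pics/top0.png");s=cv2.imread("pics/side0.png")
a=cv2.resize(t[100:210,225:310],None,fx=4,fy=4,interpolation=cv2.INTER_CUBIC)
b=cv2.resize(t[105:190,345:490],None,fx=5,fy=5,interpolation=cv2.INTER_CUBIC)
cv2.imwrite("pics/zr.png",a);cv2.imwrite("pics/zg.png",b)
c=cv2.resize(s[140:300,265:460],None,fx=3.7,fy=3.7,interpolation=cv2.INTER_CUBIC)
cv2.imwrite("pics/zs.png",c)
E
```

```text
(no output)
```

View pics/zr.png

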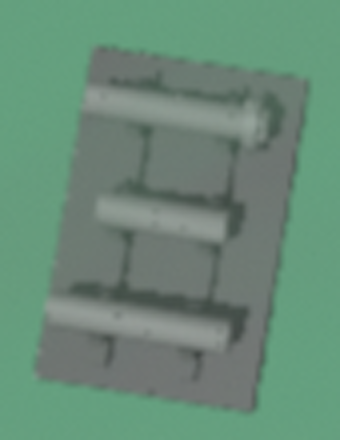

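View pics/zg.png

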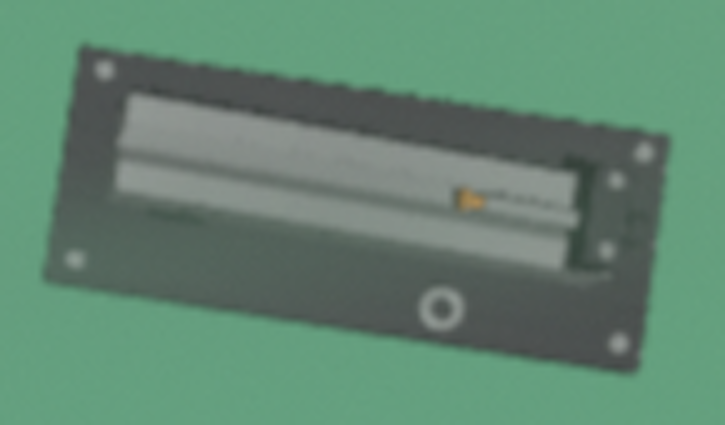

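View pics/zs.png

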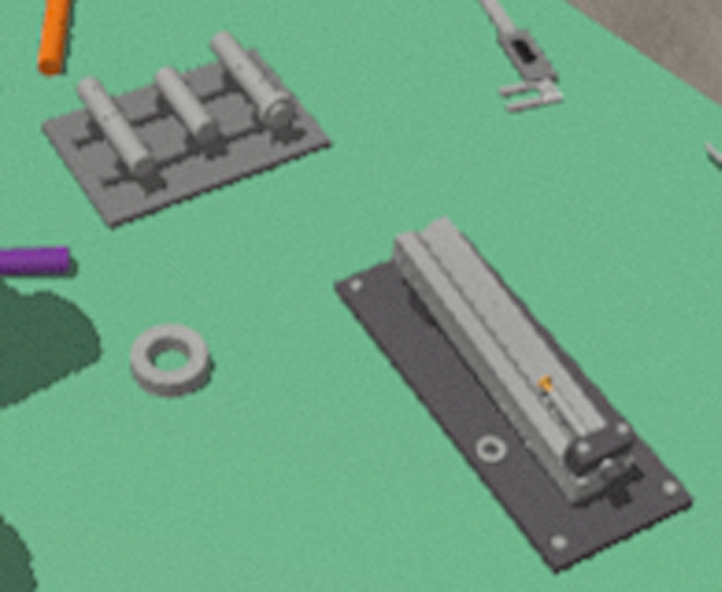

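Long plain pin is the one nearest the robot (zoom row 320); middle is short, far one carries the collar. The groove's brass tip shows at about top (438,145). Measure.

```bash
cat > h.py <<'E'
import numpy as np,cv2
from bench import *
from scipy.spatial.transform import Rotation as R
def ray(name,px,st=None):
    c=camera_params(name);m=c["mtx"]
    d=np.linalg.inv(m)@np.array([px[0],px[1],1.0])
    if name=="wrist":
        T=c["tool_from_camera"];Rw=R.from_quat(st["ee_rot"]).as_matrix()
        return st["position"]+Rw@T[:3,3],Rw@T[:3,:3]@d
    Rm=cv2.Rodrigues(np.array(c["rvec"]))[0]
    return -Rm.T@np.array(c["tvec"]).ravel(),Rm.T@d
def plane(name,px,z,st=None):
    o,d=ray(name,px,st);return o+d*(z-o[2])/d[2]
def tri(rays):
    A=0;b=0
    for o,d in rays:
        d=d/np.linalg.norm(d);P=np.eye(3)-np.outer(d,d);A=A+P;b=b+P@o
    return np.linalg.solve(A,b)
def proj(name,p,st=None):
    c=camera_params(name)
    if name=="wrist":
        T=c["tool_from_camera"];Rw=R.from_quat(st["ee_rot"]).as_matrix()
        q=T[:3,:3].T@(Rw.T@(np.array(p)-st["position"])-T[:3,3])
    else:
        q=cv2.Rodrigues(np.array(c["rvec"]))[0]@np.array(p)+np.array(c["tvec"]).ravel()
    q=c["mtx"]@q;return q[:2]/q[2]
E
python3 - <<'E'
from h import *
t=cv2.imread("pics/top0.png")
hsv=cv2.cvtColor(t,cv2.COLOR_BGR2HSV)
m=((hsv[...,1]<60)).astype(np.uint8)*255
for nm,(x0,y0,x1,y1),z,dim in [("rack",(228,102,308,208),10,(150,230)),("fix",(345,105,490,190),12,(320,130))]:
    mm=np.zeros_like(m);mm[y0:y1,x0:x1]=m[y0:y1,x0:x1]
    cs,_=cv2.findContours(mm,cv2.RETR_EXTERNAL,cv2.CHAIN_APPROX_NONE)
    c=max(cs,key=cv2.contourArea)
    pw=np.array([plane("top",p[0],z)[:2] for p in c],np.float32)
    r=cv2.minAreaRect(pw);print(nm,r,np.round(cv2.boxPoints(r)).tolist())
# pins: bright in rack
g=t.max(2);mm=np.zeros_like(m);mm[102:208,228:308]=((g>125)&(hsv[...,1]<60)).astype(np.uint8)[102:208,228:308]*255
n,l,st,ce=cv2.connectedComponentsWithStats(mm)
for i in range(1,n):
    if st[i,4]>30:
        ys,xs=np.where(l==i)
        pw=np.array([plane("top",p,52)[:2] for p in zip(xs,ys)],np.float32)
        print("pin",cv2.minAreaRect(pw))
m=((hsv[...,0]<28)&(hsv[...,0]>8)&(hsv[...,1]>80)).astype(np.uint8)
ys,xs=np.where(m[105:190,345:490]>0);print("brass",xs.mean()+345,ys.mean()+105,plane("top",(xs.mean()+345,ys.mean()+105),60))
E
```

```text
rack ((517.4017944335938, 239.78298950195312), (150.9646453857422, 229.9887237548828), 79.81063842773438) [[391.0, 186.0], [617.0, 145.0], [644.0, 294.0], [418.0, 334.0]]
fix ((536.6051025390625, -159.7433624267578), (318.0688171386719, 129.21238708496094), 79.85509490966797) [[445.0, -305.0], [572.0, -328.0], [628.0, -15.0], [501.0, 8.0]]
pin ((586.0899658203125, 230.5174560546875), (120.35359191894531, 28.992286682128906), 79.23505401611328)
pin ((515.7952270507812, 241.14083862304688), (85.86002349853516, 18.931438446044922), 78.5173110961914)
pin ((447.0481872558594, 256.5672912597656), (119.63703918457031, 20.8023738861084), 77.10475158691406)
brass 438.53846153846155 144.53846153846155 [ 529.83668143 -206.13589107   60.        ]
```

```bash
cat >> h.py <<'E'
U=np.array([np.cos(np.radians(-100.17)),np.sin(np.radians(-100.17))]) # rack/fixture +x
def go(x,y,z,ang=-100.17):
    s=read_state();M=R.from_quat(s["ee_rot"]).as_matrix()
    d=M.T@(np.array([x,y,z])-s["position"])
    cur=np.degrees(np.arctan2(M[1,0],M[0,0]));w=(ang-cur+180)%360-180
    print("shift m",np.round(d/1000,4),"yaw",round(-w,2),"toolz",np.round(M[:,2],4),"t",s["clock"])
E
python3 -c "
from h import *
go(447,256,150)"
```

```text
shift m [0.3416 0.2388 0.0809] yaw 81.5 toolz [-4.0e-04 -1.6e-03 -1.0e+00] t 0.15
```

Call:
send_rows:
  translation:
    - [0.3416, 0.2388, 0.0809]
    - [0.3416, 0.2388, 0.0809]
    - [0.3416, 0.2388, 0.0809]
    - [0.3416, 0.2388, 0.0809]
    - [0.3416, 0.2388, 0.0809]
    - [0.3416, 0.2388, 0.0809]
    - [0.3416, 0.2388, 0.0809]
    - [0.3416, 0.2388, 0.0809]
    - [0.3416, 0.2388, 0.0809]
    - [0.3416, 0.2388, 0.0809]
    - [0.3416, 0.2388, 0.0809]
    - [0.3416, 0.2388, 0.0809]
  yaw: [81.5, 81.5, 81.5, 81.5, 81.5, 81.5, 81.5, 81.5, 81.5, 81.5, 81.5, 81.5]
  fingers: [100, 100, 100, 100, 100, 100, 100, 100, 100, 100, 100, 100]

```text
clock: 1.35
position: [446.9, 256.1, 149.9]
ee_rot: [-0.642, 0.766, -0.0, -0.001]
contact_force: [0.7, -0.7, -0.5]
gripper_width: 52.2
```

```bash
python3 - <<'E'
from h import *
s=read_state();print(s["position"],s["gripper_width"])
im=get_image("wrist");cv2.imwrite("pics/w1.png",im)
import pickle;pickle.dump(s,open("s1.pkl","wb"))
for sg in (-60,60):
  p=np.array([447,256])+sg*U; print(proj("wrist",[*p,45],s))
E
```

```text
[446.92825242 256.07442071 149.94331248] 52.192954791753195
[322.18149827 269.69651263]
[322.55441728 121.29541829]
```

View pics/w1.png

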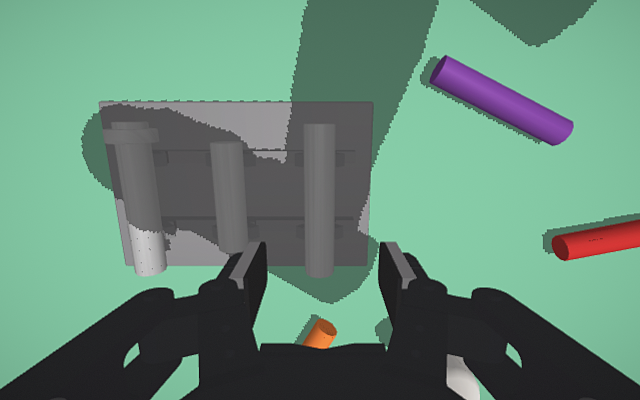

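```bash
python3 - <<'E'
from h import *
import pickle;s=pickle.load(open("s1.pkl","rb"))
V=np.array([-U[1],U[0]])
im=cv2.imread("pics/w1.png")
g=im[...,1].astype(int)
for r in (190,200,): print(r,g[r,298:345].tolist())
for r0,r1 in ((115,132),(265,285)): print(g[r0:r1,319].tolist())
for px in [(319.5,124),(319,277)]:
    for z in (45,57):
        p=plane("wrist",px,z,s); q=p[:2]-np.array([517.4,239.8]);print(p,"rack",q@U,q@V)
print("tcp rack",(s["position"][:2]-[517.4,239.8])@U,(s["position"][:2]-[517.4,239.8])@V)
E
```

```text
190 [86, 87, 87, 86, 86, 88, 96, 104, 106, 104, 104, 107, 110, 111, 109, 108, 111, 114, 115, 114, 114, 114, 112, 113, 113, 112, 110, 109, 108, 108, 107, 107, 106, 104, 104, 102, 95, 84, 87, 87, 87, 86, 87, 87, 87, 87, 87]
200 [86, 87, 87, 87, 87, 87, 93, 102, 107, 105, 103, 107, 110, 111, 109, 108, 110, 113, 115, 113, 114, 114, 112, 113, 113, 111, 111, 108, 108, 106, 106, 106, 105, 104, 102, 100, 95, 86, 86, 86, 86, 87, 87, 87, 86, 87, 88]
[87, 87, 88, 87, 87, 88, 88, 86, 91, 112, 117, 117, 116, 116, 117, 116, 116]
[110, 111, 112, 111, 111, 110, 111, 111, 111, 111, 111, 111, 110, 114, 116, 117, 116, 117, 117, 116]
[438.96864065 198.46175948  45.        ] rack 54.53731958761533 -69.89999306179868
[438.82069212 198.18006154  57.        ] rack 54.84071472826151 -69.9958778275637
[461.38868215 321.195218    45.        ] rack -70.22646779408016 -69.50318309897635
[460.15401703 314.96453531  57.        ] rack -63.87567631541048 -69.61830154757854
tcp rack -3.57556651623643 -72.2380737631554
```

Wrist view: long pin spans (319.5,124)–(319,277), i.e. rack y ≈ -69.8, centre x ≈ -4.5, length ~119 mm: consistent. Fingers straddle the pin. Go down to z≈40 (tips 5 mm below axis, so they'll clear the block).

```bash
python3 -c "
from h import *
go(449.5,256.6,40)"
```

```text
shift m [-0.0009 -0.0026  0.1101] yaw 0.11 toolz [-3.0e-04 -1.4e-03 -1.0e+00] t 1.4
```

Call:
send_rows:
  translation:
    - [-0.0009, -0.0026, 0.04]
    - [-0.0009, -0.0026, 0.08]
    - [-0.0009, -0.0026, 0.1]
    - [-0.0009, -0.0026, 0.11]
    - [-0.0009, -0.0026, 0.11]
  yaw: [0.1, 0.1, 0.1, 0.1, 0.1]
  fingers: [100, 100, 100, 100, 100]

```text
clock: 1.9
position: [448.9, 256.8, 39.2]
ee_rot: [-0.642, 0.766, -0.001, -0.002]
contact_force: [0.1, -0.4, 0.4]
gripper_width: 51.8
```

```bash
python3 -c "
from h import *
go(449.5,256.6,40);print(read_state()['position'],read_state()['contact_force'])"
```

```text
shift m [ 0.0001 -0.0006 -0.0008] yaw 0.11 toolz [-0.0018 -0.0031 -1.    ] t 1.9
[448.93117792 256.77815883  39.17277325] [ 0.12409054 -0.3686939   0.44369459]
```

Call:
send_rows:
  translation:
    - [0, -0.0005, -0.0005]
    - [0, -0.0005, -0.0005]
    - [0, -0.0005, -0.0005]
    - [0, -0.0005, -0.0005]
    - [0, -0.0005, -0.0005]
    - [0, -0.0005, -0.0005]
    - [0, -0.0005, -0.0005]
    - [0, -0.0005, -0.0005]
  yaw: [0, 0, 0, 0, 0, 0, 0, 0]
  fingers: [255, 255, 255, 255, 255, 255, 255, 255]

```text
clock: 2.7
position: [450.0, 257.7, 41.3]
ee_rot: [-0.643, 0.766, -0.0, -0.0]
contact_force: [-2.8, 2.7, 6.7]
gripper_width: 21.8
```

```bash
python3 - <<'E'
from h import *
s=read_state();print(s["position"],s["gripper_width"],s["contact_force"],s["wrist_torque"])
im=get_image("wrist");cv2.imwrite("pics/w2.png",im)
s=read_state();print(s["position"],s["gripper_width"])
E
```

```text
[450.01407138 257.71030407  41.27567983] 21.750479207970088 [-2.80527877  2.7470066   6.66419913] [ 4.44147921e-01  8.34480138e-01 -6.40705554e-04]
[449.99330222 257.71760106  41.27469556] 21.690112923026728
```

View pics/w2.png

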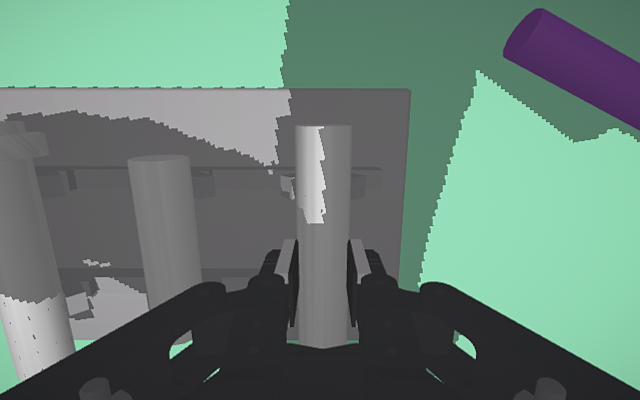

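Wrist view: pads at (293,285)/(352,285) hold the pin, but width 21.7 < 24 and an upward force suggest the tips grip above the axis. Re-grip a few mm lower.

Call:
send_rows:
  translation:
    - [0, 0, 0]
    - [0, 0, 0]
    - [0, 0, 0.003]
    - [0, 0, 0.005]
    - [0, 0, 0.005]
    - [0, 0, 0.005]
    - [0, 0, 0.005]
    - [0, 0, 0.005]
    - [0, 0, 0.005]
    - [0, 0, 0.005]
  yaw: [0, 0, 0, 0, 0, 0, 0, 0, 0, 0]
  fingers: [150, 150, 150, 150, 255, 255, 255, 255, 255, 255]

```text
clock: 3.75
position: [449.9, 257.6, 36.0]
ee_rot: [-0.643, 0.766, -0.0, -0.0]
contact_force: [0.7, 0.2, -2.7]
gripper_width: 21.6
```

```bash
python3 - <<'E'
from h import *
s=read_state();print(s["position"],s["gripper_width"],s["contact_force"],s["wrist_torque"])
E
```

```text
[449.85349651 257.59427401  36.04123174] 21.62275968585399 [ 0.67758794  0.24454896 -2.6610038 ] [-0.12299984 -0.13105154 -0.03278788]
```

Call:
send_rows:
  translation:
    - [0, 0, -0.01]
    - [0, 0, -0.03]
    - [0, 0, -0.06]
    - [0, 0, -0.09]
    - [0, 0, -0.09]
    - [0, 0, -0.09]
  yaw: [0, 0, 0, 0, 0, 0]
  fingers: [255, 255, 255, 255, 255, 255]

```text
clock: 4.35
position: [449.6, 257.8, 126.7]
ee_rot: [-0.642, 0.766, 0.0, 0.0]
contact_force: [-0.2, -0.1, -3.2]
gripper_width: 21.8
```

```bash
python3 - <<'E'
from h import *
s=read_state();print(s["position"],s["gripper_width"],s["contact_force"],s["wrist_torque"])
im=get_image("wrist");cv2.imwrite("pics/w3.png",im)
# groove geometry
th=np.radians(6)
O=np.array([536.6,-159.74,50.])
ex=np.array([U[0]*np.cos(th),U[1]*np.cos(th),-np.sin(th)]);ez=np.array([U[0]*np.sin(th),U[1]*np.sin(th),np.cos(th)])
ey=np.cross(ez,ex)
def G(x,y,z): return O+x*ex+y*ey+z*ez
for x in (-55,-50,-20): print(x,G(x,0,17))
o,d=ray("top",(438.5,144.5)); 
# brass centroid on axis plane y=0 line
t=np.dot(O+17*ez-o,ez)/np.dot(d,ez); q=o+t*d-O; print("brass groove",q@ex,q@ey,q@ez)
go(*(G(-50,0,17)[:2]),160)
E
```

```text
[449.58039788 257.83040184 126.73805253] 21.827226670576263 [-0.2072096  -0.10601202 -3.1817952 ] [-0.04443874  0.06852874  0.0158011 ]
-55 [ 545.94435601 -107.64977541   72.6559377 ]
-50 [ 545.06634538 -112.54425622   72.13329538]
-20 [ 539.79828157 -141.91114104   68.99744149]
brass groove 44.645611645841164 1.0380702790979186 17.00000000000018
shift m [ 0.3473 -0.1592 -0.034 ] yaw 0.1 toolz [-0.0014 -0.0013 -1.    ] t 4.4
```

View pics/w3.png

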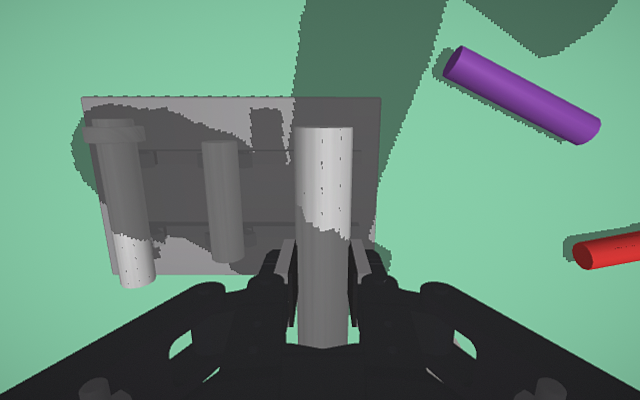

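Pin is held (weight ≈3 N), parallel to tool x (image 295–352 at top, centred ~323). Carry it above the groove.

Call:
send_rows:
  translation:
    - [0.03, -0.014, -0.025]
    - [0.347, -0.159, -0.025]
    - [0.347, -0.159, -0.025]
    - [0.347, -0.159, -0.025]
    - [0.347, -0.159, -0.025]
    - [0.347, -0.159, -0.025]
    - [0.347, -0.159, -0.025]
    - [0.347, -0.159, -0.025]
    - [0.347, -0.159, -0.025]
    - [0.347, -0.159, -0.025]
    - [0.347, -0.159, -0.025]
    - [0.347, -0.159, -0.025]
  yaw: [0, 0, 0, 0, 0, 0, 0, 0, 0, 0, 0, 0]
  fingers: [255, 255, 255, 255, 255, 255, 255, 255, 255, 255, 255, 255]

```text
clock: 5.6
position: [544.5, -111.0, 150.4]
ee_rot: [-0.643, 0.766, 0.0, -0.001]
contact_force: [0.4, -0.5, -3.4]
gripper_width: 21.7
```

```bash
cat >> h.py <<'E'
th=np.radians(6)
O=np.array([536.6,-159.74,50.])
ex=np.array([U[0]*np.cos(th),U[1]*np.cos(th),-np.sin(th)]);ez=np.array([U[0]*np.sin(th),U[1]*np.sin(th),np.cos(th)])
ey=np.cross(ez,ex)
def G(x,y,z): return O+x*ex+y*ey+z*ez
def inG(p): q=np.array(p)-O; return np.array([q@ex,q@ey,q@ez])
def onz(name,px,zg,s=None):
    o,d=ray(name,px,s);return inG(o+d*np.dot(O+zg*ez-o,ez)/np.dot(d,ez))
E
python3 - <<'E'
from h import *
import pickle
s=read_state();print(s["position"],inG(s["position"]),s["gripper_width"],s["contact_force"],s["clock"])
pickle.dump(s,open("s4.pkl","wb"))
im=get_image("wrist");cv2.imwrite("pics/w4.png",im)
E
```

```text
[ 544.46547522 -110.98014075  150.44595562] [-59.61149457  -0.86760432  94.73381947] 21.734011638280844 [ 0.35620117 -0.46173312 -3.40411626] 5.6
```

View pics/w4.png

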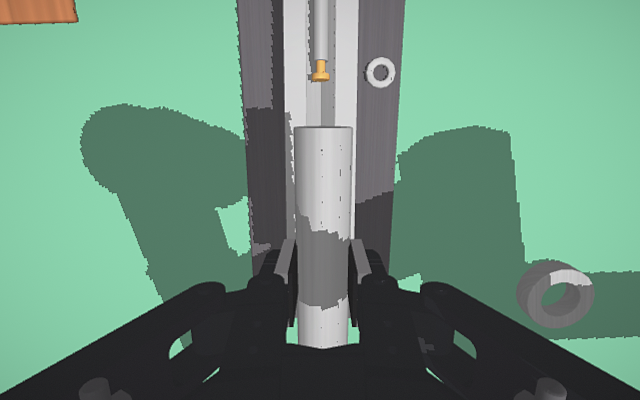

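Wrist view: pin end at (323,126); brass tip (320,75) with its face edge at row ~82; block edges at ~285 and ~359 near row 60. Compute offsets.

```bash
python3 - <<'E'
from h import *
import pickle;s=pickle.load(open("s4.pkl","rb"))
im=cv2.imread("pics/w4.png");g=im.astype(int).sum(2)
for r in (20,60,100,115): print(r,(g[r,270:372]//3).tolist())
print((im[55:100,320]).tolist())
cv2.imwrite("pics/w4z.png",cv2.resize(im[0:140,260:400],None,fx=4,fy=4))
for c in (311,320,329): print(c,onz("wrist",(c,82),17,s))
print("pin end in tool: ",inG(plane("wrist",(323.5,126),s["position"][2]+9,s)))
E
```

```text
20 [107, 109, 103, 60, 66, 66, 65, 66, 64, 66, 67, 64, 66, 135, 221, 208, 207, 206, 206, 207, 207, 207, 206, 207, 208, 207, 207, 207, 207, 207, 207, 208, 206, 209, 206, 189, 183, 195, 187, 98, 107, 113, 109, 103, 129, 147, 160, 171, 180, 189, 200, 203, 199, 196, 192, 186, 182, 169, 147, 146, 148, 152, 152, 147, 136, 158, 198, 211, 207, 207, 207, 207, 207, 207, 207, 207, 208, 206, 208, 207, 206, 207, 206, 207, 206, 206, 210, 205, 145, 98, 109, 112, 111, 108, 105, 105, 105, 106, 107, 109, 110, 110]
60 [114, 106, 61, 65, 67, 66, 67, 66, 66, 65, 66, 66, 58, 101, 196, 219, 213, 213, 213, 212, 212, 213, 213, 213, 212, 213, 213, 213, 214, 213, 213, 213, 213, 214, 215, 211, 183, 195, 184, 95, 106, 112, 112, 108, 116, 113, 113, 124, 150, 158, 168, 169, 164, 149, 140, 116, 129, 141, 142, 152, 150, 153, 153, 150, 150, 175, 221, 215, 214, 214, 213, 214, 213, 213, 214, 214, 213, 214, 213, 212, 213, 213, 213, 213, 213, 215, 215, 178, 97, 111, 116, 113, 110, 107, 107, 108, 109, 109, 113, 113, 109, 100]
100 [103, 56, 63, 67, 67, 67, 67, 67, 66, 65, 66, 66, 64, 58, 125, 229, 216, 213, 213, 212, 213, 
[... 1150 characters left out ...]
97, 239], [114, 197, 239], [113, 197, 239], [110, 189, 235], [111, 192, 236], [114, 198, 239], [117, 202, 241], [122, 212, 245], [127, 221, 253], [87, 150, 204], [64, 104, 139], [59, 104, 139], [77, 116, 146], [177, 180, 184], [196, 195, 195], [191, 193, 194], [191, 192, 193], [191, 192, 193], [191, 192, 194], [191, 192, 193], [191, 192, 194], [191, 192, 194], [191, 192, 193], [191, 193, 194], [191, 193, 194], [192, 193, 195], [191, 192, 192], [191, 192, 191], [191, 192, 191], [191, 193, 191], [192, 193, 191]]
311 [34.72655272  6.95722753 17.        ]
320 [34.75344694  0.97190408 17.        ]
329 [34.78034513 -5.01430497 17.        ]
pin end in tool:  [ -0.66001088  -0.90720873 109.9794446 ]
```

View pics/w4z.png

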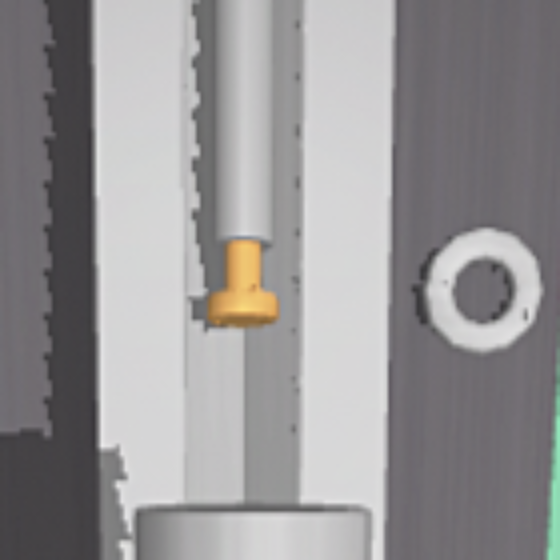

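```bash
python3 - <<'E'
from h import *
import pickle;s=pickle.load(open("s4.pkl","rb"))
print("bot",onz("wrist",(320.7,85),0,s),onz("wrist",(320.9,113),0,s))
for r,a,b in((60,306.2,335.2),(100,306.2,335.0),(20,305.2,335.2)): print("V",onz("wrist",((a+b)/2,r),10,s),(onz("wrist",(a,r),10,s)-onz("wrist",(b,r),10,s))[1])
for r,a,b in((20,283.2,358),(60,283.6,357.2),(100,284.3,356.8)): print("blk",onz("wrist",((a+b)/2,r),10,s),(onz("wrist",(a,r),10,s)-onz("wrist",(b,r),10,s))[1])
print("tip",onz("wrist",(320.3,78),23,s),onz("wrist",(320.3,82),11,s))
M=R.from_quat(s["ee_rot"]).as_matrix()
o,d=ray("wrist",(323.5,126),s);p=o+d*(s["position"][2]+9+12-o[2])/d[2]
print("pin end tool",M.T@(p-s["position"]))
o,d=ray("wrist",(322.5,300),s);p=o+d*(s["position"][2]+9+12-o[2])/d[2]
print("pin mid tool",M.T@(p-s["position"]))
# top camera check of block top edges
E
```

```text
bot [ 3.60973616e+01  5.43710673e-01 -2.23255051e-14] [ 1.66356221e+01  3.36534684e-01 -4.12828370e-15]
V [50.44860932  0.57005492 10.        ] 19.687402075159753
V [24.24476404  0.55555014 10.        ] 19.91006585020443
V [75.72367025  0.98416696 10.        ] 20.005918069702084
blk [75.72499537  0.71742054 10.        ] 49.88174514111684
blk [50.4476593  0.7737172 10.       ] 49.96502852553487
blk [24.24461365  0.59011621 10.        ] 50.12078776359616
tip [36.02932491  0.75724642 23.        ] [35.95349617  0.7949366  11.        ]
pin end tool [ 60.62948444   0.22993351 -20.90531114]
pin mid tool [-10.61168172  -0.07279061 -21.01675312]
```

```bash
python3 - <<'E'
from h import *
z=lambda a,b:(345+a/5-.4,105+b/5-.4)
for n,p,h in [("blk left far",z(128,93),10),("blk left near",z(117,190),10),("V left",z(120,155),0),("stop face far",z(577,172),10),("stop near",z(565,268),10),("brass L",z(458,195),17),("brass R",z(485,200),17)]:
    print(n,onz("top",p,h))
for n,p in [("pl",z(82,45)),("pl",z(45,280)),("pl",z(668,135)),("pl",z(635,372))]:
    q=plane("top",p,12);print(n,q,inG(q))
s=lambda a,b:(265+a/3.7-.4,140+b/3.7-.4)
print("side left end",onz("side",s(398,237),10),onz("side",s(440,218),10),"brass",onz("side",s(545,382),17))
for p in [(335,287),(557,572),(692,502)]: print(inG(plane("side",s(*p),12)))
E
```

```text
blk left far [-135.78054388   25.16382813   10.        ]
blk left near [-133.67541674  -24.77095368   10.        ]
V left [-1.33226225e+02 -4.31419838e+00  2.27365575e-14]
stop face far [101.37288131  27.19108826  10.        ]
stop near [102.09888629 -23.27095745  10.        ]
brass L [38.38634715  2.25467644 17.        ]
brass R [52.68002806  2.22466275 17.        ]
pl [628.95597767 -15.10408735  12.        ] [-153.82936409   65.36662328  -54.3774323 ]
pl [500.94818604   7.71802467  12.        ] [-153.69140146  -64.65962127  -54.36293184]
pl [ 572.81238044 -327.38403008   12.        ] [161.71920799  65.24422309 -21.21194094]
pl [ 445.43738865 -304.16073321   12.        ] [161.35333131 -64.23000101 -21.25039613]
side left end [-134.83982613  -22.69966524   10.        ] [-136.63916328   19.67833576   10.        ] brass [39.95058509  1.41824491 17.        ]
[-151.01231577  -65.80670931  -54.08134859]
[164.72911042 -65.24056596 -20.89558745]
[162.81253243  61.74579932 -21.09702791]
```

Call:
send_rows:
  translation:
    - [0, -0.0012, 0.03]
    - [0, -0.0012, 0.055]
    - [0, -0.0012, 0.07]
    - [0, -0.0012, 0.075]
    - [0, -0.0012, 0.075]
    - [0, -0.0012, 0.075]
  yaw: [-0.3, -0.3, -0.3, -0.3, -0.3, -0.3]
  fingers: [255, 255, 255, 255, 255, 255]

```text
clock: 6.25
position: [546.6, -110.8, 76.8]
ee_rot: [-0.646, 0.764, -0.001, -0.0]
contact_force: [0.3, 0.5, -2.0]
gripper_width: 22.0
```

```bash
cat > st.py <<'E'
from h import *
s=read_state();p=s["position"];M=R.from_quat(s["ee_rot"]).as_matrix()
print(round(s["clock"],2),"pos",np.round(p,2),"G",np.round(inG(p),2),"w",round(s["gripper_width"],2))
print("F world",np.round(s["contact_force"],2),"F along U",round(float(s["contact_force"][:2]@U),2),"ang",round(np.degrees(np.arctan2(M[1,0],M[0,0])),2),"toolz",np.round(M[:,2],4),"Tq",np.round(s["wrist_torque"],3))
E
python3 st.py
```

```text
6.25 pos [ 546.58 -110.77   76.76] G [-52.49   1.18  21.39] w 22.03
F world [ 0.31  0.48 -2.02] F along U -0.52 ang -99.58 toolz [ 0.     -0.0013 -1.    ] Tq [-0.001 -0.022 -0.061]
```

Call:
send_rows:
  translation:
    - [0, 0.0006, 0.002]
    - [0, 0.0006, 0.004]
    - [0, 0.0006, 0.005]
    - [0, 0.0006, 0.005]
  yaw: [0, 0, 0, 0]
  fingers: [255, 255, 255, 255]

```text
clock: 6.65
position: [545.9, -110.7, 71.8]
ee_rot: [-0.646, 0.764, -0.0, -0.0]
contact_force: [0.2, 0.6, -1.5]
gripper_width: 21.7
```

```bash
python3 st.py; python3 - <<'E'
from h import *
cv2.imwrite("pics/w5.png",get_image("wrist"))
E
```

```text
6.65 pos [ 545.89 -110.68   71.78] G [-51.93   0.48  16.44] w 21.66
F world [ 0.24  0.56 -1.49] F along U -0.59 ang -99.59 toolz [-1.0e-04 -1.3e-03 -1.0e+00] Tq [-0.042 -0.032  0.045]
```

View pics/w5.png

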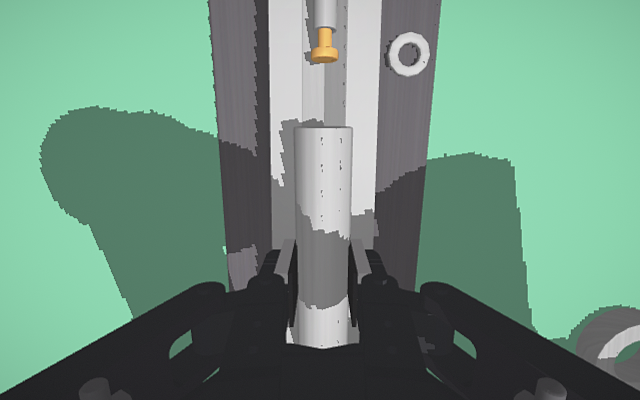

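Pin (centre col 323.5) lines up with tip (324) and V line (~325). Continue down in small steps.

Call:
send_rows:
  translation:
    - [0, 0, 0.001]
    - [0, 0, 0.002]
    - [0, 0, 0.003]
    - [0, 0, 0.003]
  yaw: [0, 0, 0, 0]
  fingers: [255, 255, 255, 255]

```text
clock: 7.1
position: [546.2, -110.7, 68.8]
ee_rot: [-0.646, 0.764, -0.001, -0.0]
contact_force: [-0.3, 0.7, -1.9]
gripper_width: 22.1
```

```bash
python3 st.py
```

```text
7.1 pos [ 546.15 -110.75   68.81] G [-51.6    0.75  13.49] w 22.06
F world [-0.27  0.66 -1.89] F along U -0.6 ang -99.58 toolz [ 4.0e-04 -1.4e-03 -1.0e+00] Tq [ 0.034 -0.033  0.025]
```

Call:
send_rows:
  translation:
    - [0, 0, 0.001]
    - [0, 0, 0.002]
    - [0, 0, 0.002]
  yaw: [0, 0, 0]
  fingers: [255, 255, 255]

```text
clock: 7.4
position: [546.6, -110.9, 67.3]
ee_rot: [-0.646, 0.764, -0.001, -0.0]
contact_force: [-0.4, -1.0, 1.1]
gripper_width: 21.9
```

```bash
python3 st.py
```

```text
7.4 pos [ 546.58 -110.86   67.26] G [-51.4    1.19  11.96] w 21.92
F world [-0.39 -1.03  1.1 ] F along U 1.08 ang -99.57 toolz [ 0.0013 -0.0016 -1.    ] Tq [-0.029  0.012  0.017]
```

Call:
send_rows:
  translation:
    - [0, 0.0003, 0.001]
    - [0, 0.0003, 0.002]
    - [0, 0.0003, 0.002]
  yaw: [0, 0, 0]
  fingers: [255, 255, 255]

```text
clock: 7.7
position: [546.6, -111.0, 65.9]
ee_rot: [-0.646, 0.764, -0.001, 0.0]
contact_force: [-0.8, -1.6, 5.0]
gripper_width: 21.7
```

```bash
python3 st.py
```

```text
7.7 pos [ 546.62 -110.99   65.93] G [-51.14   1.26  10.64] w 21.7
F world [-0.83 -1.62  4.97] F along U 1.74 ang -99.56 toolz [ 0.0023 -0.0018 -1.    ] Tq [-0.005  0.343 -0.016]
```

Call:
send_rows:
  translation:
    - [0, 0.0003, 0.001]
    - [0, 0.0003, 0.0017]
    - [0, 0.0003, 0.0017]
  yaw: [0, 0, 0]
  fingers: [255, 255, 255]

```text
clock: 8.0
position: [546.7, -111.0, 65.6]
ee_rot: [-0.646, 0.763, -0.002, 0.001]
contact_force: [-2.9, -0.4, 9.0]
gripper_width: 22.0
```

```bash
python3 st.py;python3 - <<'E'
from h import *
cv2.imwrite("pics/w6.png",get_image("wrist"))
E
```

```text
8.0 pos [ 546.7  -111.04   65.59] G [-51.08   1.35  10.3 ] w 21.96
F world [-2.86 -0.41  8.99] F along U 0.91 ang -99.52 toolz [ 0.0034 -0.0022 -1.    ] Tq [0.362 0.724 0.03 ]
```

View pics/w6.png

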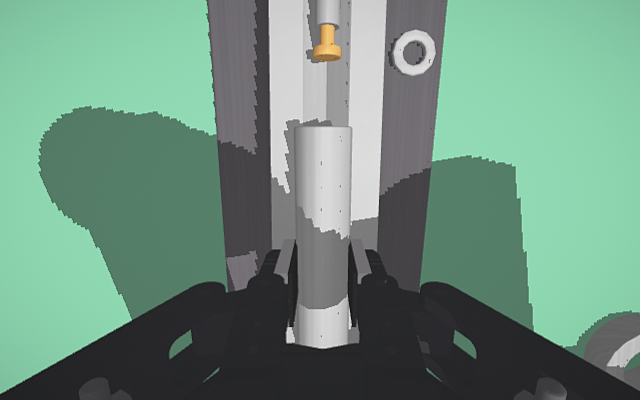

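Pin (323.5) is now slightly left of tip (327): about 1 mm sideways, agreeing with the side force and G y=1.35. Shift tool +y 1 mm while rising a little, then open gently.

Call:
send_rows:
  translation:
    - [0, 0.0005, -0.001]
    - [0, 0.001, -0.0015]
    - [0, 0.001, -0.0015]
  yaw: [0, 0, 0]
  fingers: [255, 255, 255]

```text
clock: 8.35
position: [546.5, -110.8, 67.2]
ee_rot: [-0.646, 0.763, -0.003, 0.001]
contact_force: [1.8, -1.6, 0.8]
gripper_width: 21.7
```

```bash
python3 st.py
```

```text
8.35 pos [ 546.48 -110.83   67.18] G [-51.41   1.08  11.87] w 21.74
F world [ 1.84 -1.62  0.78] F along U 1.26 ang -99.52 toolz [ 0.0053 -0.0021 -1.    ] Tq [-0.094 -0.527 -0.098]
```

Call:
send_rows:
  translation:
    - [0, 0, 0]
    - [0, 0, 0]
    - [0, 0, 0]
    - [0, 0, 0]
    - [0, 0, 0]
  yaw: [0, 0, 0, 0, 0]
  fingers: [200, 170, 140, 110, 100]

```text
clock: 8.85
position: [546.2, -110.8, 66.9]
ee_rot: [-0.646, 0.763, -0.002, 0.001]
contact_force: [0.5, -0.2, 0.3]
gripper_width: 52.1
```

```bash
python3 st.py;python3 - <<'E'
from h import *
cv2.imwrite("pics/w7.png",get_image("wrist"))
E
```

```text
8.85 pos [ 546.22 -110.77   66.93] G [-51.4    0.82  11.62] w 52.08
F world [ 0.47 -0.23  0.27] F along U 0.14 ang -99.53 toolz [ 0.0046 -0.0021 -1.    ] Tq [0.032 0.081 0.008]
```

View pics/w7.png

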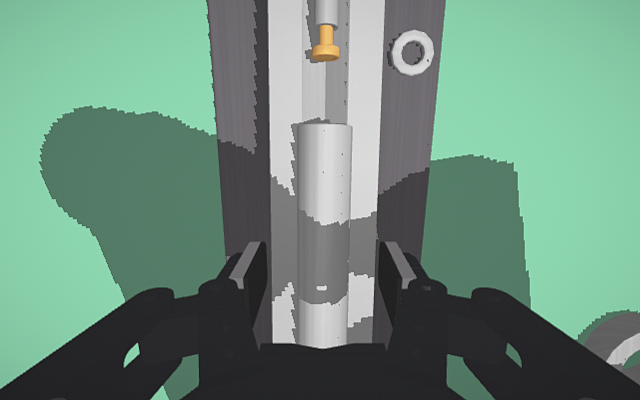

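Wrist view: pin lies in the V (end centred at col 325, tip at 326, ~27 mm gap). Rise, go behind the uphill end, close fingers.

Call:
send_rows:
  translation:
    - [0, 0, -0.03]
    - [0, 0, -0.065]
    - [-0.04, 0, -0.065]
    - [-0.08, 0, -0.065]
    - [-0.085, 0, -0.065]
    - [-0.085, 0, -0.065]
  yaw: [0, 0, 0, 0, 0, 0]
  fingers: [100, 100, 255, 255, 255, 255]

```text
clock: 9.5
position: [560.0, -25.8, 131.8]
ee_rot: [-0.647, 0.763, -0.002, 0.001]
contact_force: [0.8, -1.0, -1.0]
gripper_width: -0.3
```

```bash
python3 st.py;python3 - <<'E'
from h import *
import pickle
s=read_state();pickle.dump(s,open("s8.pkl","wb"))
cv2.imwrite("pics/w8.png",get_image("wrist"))
cv2.imwrite("pics/t8.png",cv2.resize(get_image("top")[95:195,335:495],None,fx=4.5,fy=4.5,interpolation=cv2.INTER_CUBIC))
E
```

```text
9.5 pos [560.   -25.81 131.82] G [-143.77   -0.61   67.16] w -0.26
F world [ 0.76 -1.04 -0.98] F along U 0.89 ang -99.4 toolz [ 0.0044 -0.0022 -1.    ] Tq [-0.047  0.04   0.02 ]
```

View pics/w8.png

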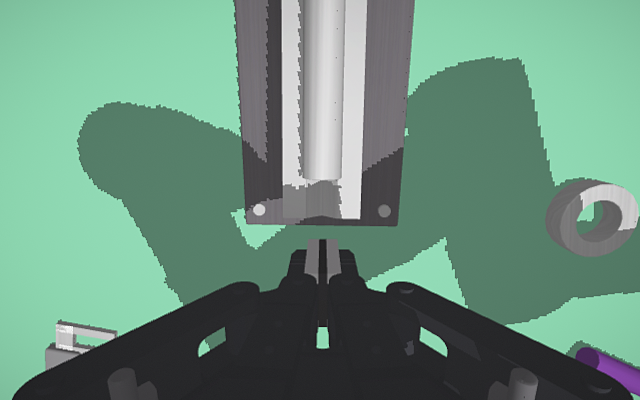

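View pics/t8.png

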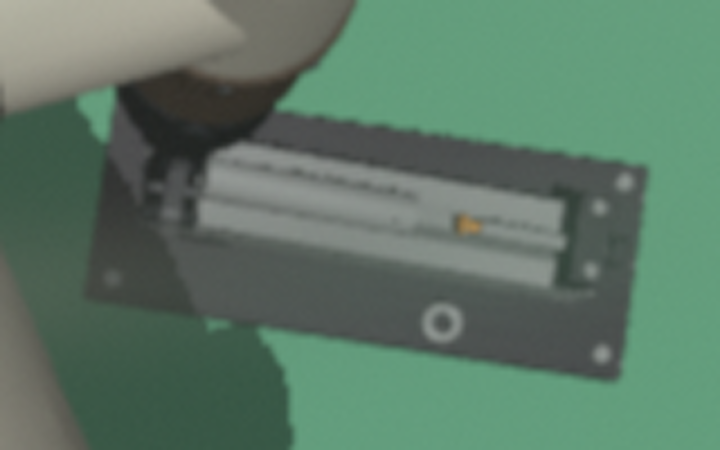

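Wrist view: pin's uphill end at (322,180), block end at row ~219. Measure both.

```bash
python3 - <<'E'
from h import *
import pickle;s=pickle.load(open("s8.pkl","rb"))
print("end bottom?",onz("wrist",(322,182),5,s),"rim",onz("wrist",(322,177),17,s),onz("wrist",(322,175),29,s))
print("blk",onz("wrist",(283,219),10,s),onz("wrist",(361,219),10,s))
print("pin edges near end",onz("wrist",(303,160),17,s),onz("wrist",(342,160),17,s))
im=cv2.imread("pics/w8.png");print(im[165:192,322,1].tolist())
E
```

```text
end bottom? [-114.62528908    0.37089869    5.        ] rim [-110.4253329     0.38235109   17.        ] [-108.32379084    0.36361083   29.        ]
blk [-138.45094242   25.16774707   10.        ] [-137.68619745  -25.12120105   10.        ]
pin edges near end [-100.29789821   12.03644517   17.        ] [-99.95304309 -11.57632733  17.        ]
[228, 228, 228, 228, 228, 229, 229, 229, 229, 230, 230, 228, 230, 233, 225, 147, 108, 115, 117, 116, 117, 116, 117, 116, 117, 115, 115]
```

Call:
send_rows:
  translation:
    - [0, -0.001, 0.03]
    - [0, -0.001, 0.045]
    - [0, -0.001, 0.051]
    - [0, -0.001, 0.052]
    - [0, -0.001, 0.052]
  yaw: [0, 0, 0, 0, 0]
  fingers: [255, 255, 255, 255, 255]

```text
clock: 10.1
position: [561.3, -28.1, 80.1]
ee_rot: [-0.646, 0.764, -0.002, 0.001]
contact_force: [-0.5, 0.1, -0.3]
gripper_width: 0.1
```

```bash
python3 st.py;python3 - <<'E'
from h import *
cv2.imwrite("pics/w9.png",get_image("wrist"))
im=get_image("side");cv2.imwrite("pics/s9.png",cv2.resize(im[180:300,340:460],None,fx=5,fy=5,interpolation=cv2.INTER_CUBIC))
E
```

```text
10.1 pos [561.28 -28.06  80.14] G [-136.39    1.04   15.98] w 0.1
F world [-0.46  0.06 -0.27] F along U 0.02 ang -99.57 toolz [ 0.0048 -0.0024 -1.    ] Tq [-0.036  0.025 -0.023]
```

View pics/w9.png

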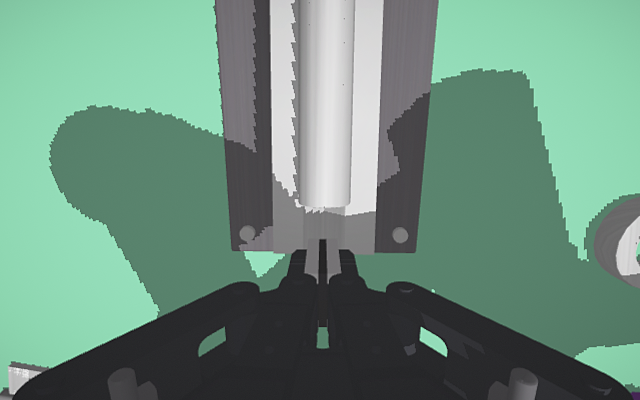

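View pics/s9.png

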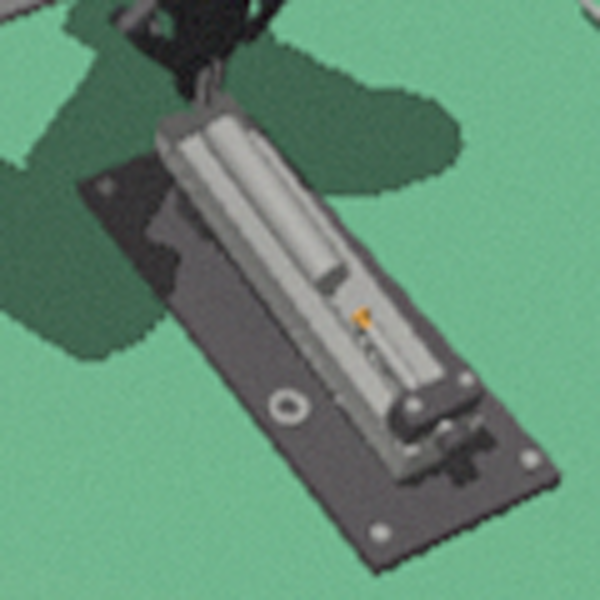

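Fingers (322,240) stand closed behind the pin's uphill end (325,205); side view shows the pin well seated with ~27 mm gap to the brass tip. Advance.

Call:
send_rows:
  translation:
    - [0.003, 0.0005, 0.001]
    - [0.006, 0.0005, 0.002]
    - [0.009, 0.0005, 0.003]
    - [0.011, 0.0005, 0.003]
    - [0.011, 0.0005, 0.003]
  yaw: [0, 0, 0, 0, 0]
  fingers: [255, 255, 255, 255, 255]

```text
clock: 10.7
position: [559.1, -38.8, 77.6]
ee_rot: [-0.646, 0.764, -0.003, 0.001]
contact_force: [-0.1, -0.1, -1.3]
gripper_width: 0.2
```

```bash
python3 st.py
```

```text
10.7 pos [559.07 -38.8   77.59] G [-125.22    0.76   14.58] w 0.19
F world [-0.1  -0.09 -1.28] F along U 0.11 ang -99.57 toolz [ 0.0056 -0.0021 -1.    ] Tq [ 0.037  0.034 -0.019]
```

Call:
send_rows:
  translation:
    - [0.0015, 0, 0.0002]
    - [0.003, 0, 0.0003]
    - [0.0045, 0, 0.0005]
    - [0.006, 0, 0.0006]
    - [0.0075, 0, 0.0008]
    - [0.009, 0, 0.0009]
    - [0.0105, 0, 0.0011]
    - [0.012, 0, 0.0013]
    - [0.012, 0, 0.0013]
  yaw: [0, 0, 0, 0, 0, 0, 0, 0, 0]
  fingers: [255, 255, 255, 255, 255, 255, 255, 255, 255]

```text
clock: 11.6
position: [557.1, -50.8, 76.3]
ee_rot: [-0.646, 0.764, -0.003, 0.001]
contact_force: [-0.3, 1.3, 0.7]
gripper_width: -0.1
```

```bash
python3 st.py
```

```text
11.6 pos [557.06 -50.83  76.29] G [-112.95    0.91   14.56] w -0.06
F world [-0.29  1.28  0.68] F along U -1.21 ang -99.58 toolz [ 0.0056 -0.0022 -1.    ] Tq [0.451 0.058 0.044]
```

```bash
python3 - <<'E'
from h import *
import pickle
pickle.dump(read_state(),open("s10.pkl","wb"))
cv2.imwrite("pics/w10.png",get_image("wrist"))
im=get_image("side");cv2.imwrite("pics/s10.png",cv2.resize(im[180:300,340:460],None,fx=5,fy=5,interpolation=cv2.INTER_CUBIC))
E
```

```text
(no output)
```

View pics/w10.png

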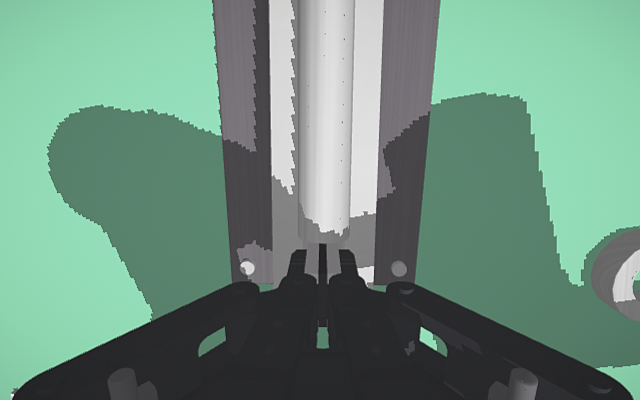

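View pics/s10.png

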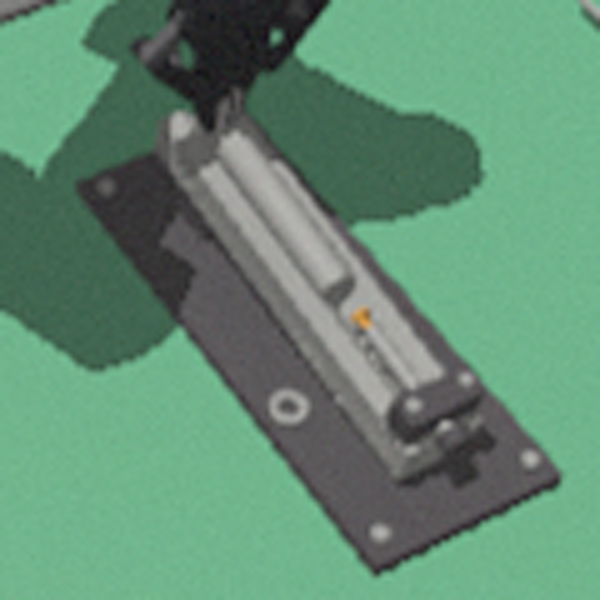

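Pin is moving: its front end in the side zoom is at (347,290), brass tip at (358,314), ~15 mm left. Advance another 9 mm.

Call:
send_rows:
  translation:
    - [0.001, 0, 0.0001]
    - [0.002, 0, 0.0002]
    - [0.003, 0, 0.0003]
    - [0.004, 0, 0.0004]
    - [0.005, 0, 0.0005]
    - [0.006, 0, 0.0006]
    - [0.007, 0, 0.0007]
    - [0.008, 0, 0.0008]
    - [0.009, 0, 0.0009]
    - [0.009, 0, 0.0009]
  yaw: [0, 0, 0, 0, 0, 0, 0, 0, 0, 0]
  fingers: [255, 255, 255, 255, 255, 255, 255, 255, 255, 255]

```text
clock: 12.7
position: [555.4, -59.9, 75.3]
ee_rot: [-0.646, 0.764, -0.003, 0.001]
contact_force: [-0.2, 1.5, -0.5]
gripper_width: -0.1
```

```bash
python3 st.py; python3 - <<'E'
from h import *
im=get_image("side");cv2.imwrite("pics/s11.png",cv2.resize(im[220:270,380:440],None,fx=10,fy=10,interpolation=cv2.INTER_CUBIC))
im=get_image("top");cv2.imwrite("pics/t11.png",cv2.resize(im[120:170,390:460],None,fx=10,fy=10,interpolation=cv2.INTER_CUBIC))
E
```

```text
12.7 pos [555.43 -59.92  75.34] G [-103.67    0.91   14.58] w -0.08
F world [-0.17  1.52 -0.52] F along U -1.47 ang -99.58 toolz [ 0.0052 -0.0025 -1.    ] Tq [0.386 0.113 0.041]
```

View pics/s11.png

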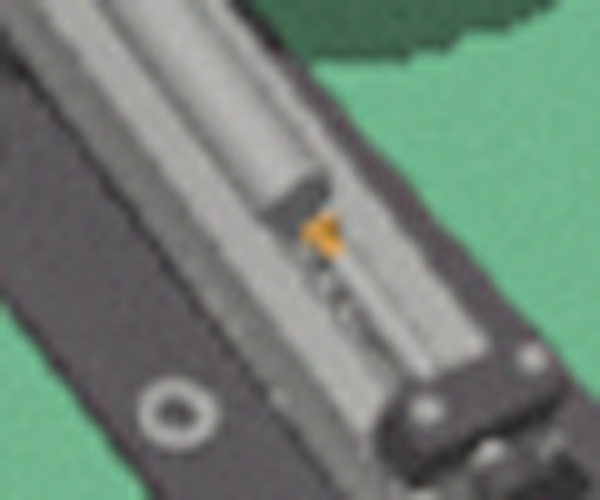

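View pics/t11.png

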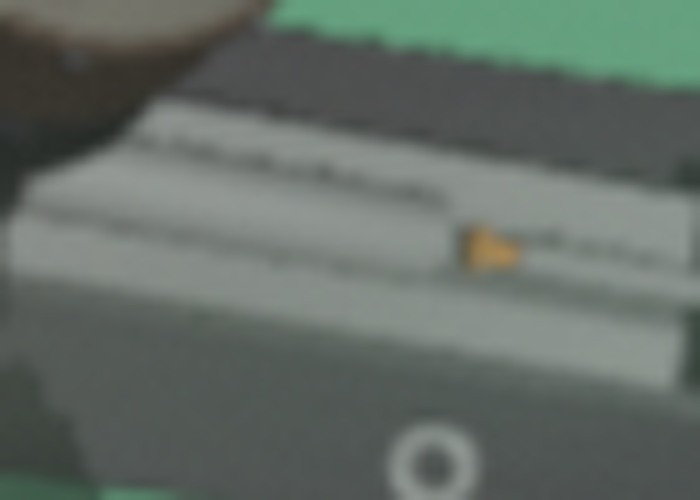

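Top zoom: pin end at col ~455, tip at ~468: about 3–4 mm gap. Friction reads ~1.5 N. Fine steps now.

Call:
send_rows:
  translation:
    - [0.0005, 0, 0]
    - [0.001, 0, 0.0001]
    - [0.0015, 0, 0.0002]
    - [0.002, 0, 0.0002]
    - [0.002, 0, 0.0002]
  yaw: [0, 0, 0, 0, 0]
  fingers: [255, 255, 255, 255, 255]

```text
clock: 13.3
position: [555.1, -61.9, 75.1]
ee_rot: [-0.646, 0.764, -0.003, 0.001]
contact_force: [-0.3, 1.6, -0.4]
gripper_width: -0.2
```

```bash
python3 st.py
```

```text
13.3 pos [555.1  -61.9   75.15] G [-101.65    0.93   14.6 ] w -0.16
F world [-0.33  1.61 -0.43] F along U -1.53 ang -99.58 toolz [ 0.0052 -0.0026 -1.    ] Tq [0.517 0.143 0.02 ]
```

Call:
send_rows:
  translation:
    - [0.0005, 0, 0]
    - [0.001, 0, 0.0001]
    - [0.001, 0, 0.0001]
  yaw: [0, 0, 0]
  fingers: [255, 255, 255]

```text
clock: 13.6
position: [554.9, -63.0, 75.0]
ee_rot: [-0.646, 0.764, -0.003, 0.001]
contact_force: [0.4, 2.0, 0.2]
gripper_width: 0.0
```

```bash
python3 st.py
```

```text
13.6 pos [554.9  -62.99  75.05] G [-100.54    0.93   14.62] w 0.01
F world [0.41 1.95 0.2 ] F along U -2.0 ang -99.58 toolz [ 0.0051 -0.0026 -1.    ] Tq [0.515 0.119 0.02 ]
```

Call:
send_rows:
  translation:
    - [0.0005, 0, 0]
    - [0.001, 0, 0.0001]
    - [0.001, 0, 0.0001]
  yaw: [0, 0, 0]
  fingers: [255, 255, 255]

```text
clock: 13.9
position: [554.7, -64.0, 74.9]
ee_rot: [-0.646, 0.764, -0.003, 0.001]
contact_force: [-1.3, 0.8, -0.4]
gripper_width: -0.1
```

```bash
python3 st.py
```

```text
13.9 pos [554.73 -64.04  74.93] G [-99.47   0.95  14.61] w -0.05
F world [-1.31  0.85 -0.38] F along U -0.6 ang -99.58 toolz [ 0.0051 -0.0027 -1.    ] Tq [ 0.396  0.129 -0.003]
```

Call:
send_rows:
  translation:
    - [0.0005, 0, 0]
    - [0.001, 0, 0.0001]
    - [0.001, 0, 0.0001]
  yaw: [0, 0, 0]
  fingers: [255, 255, 255]

```text
clock: 14.2
position: [554.5, -65.1, 74.8]
ee_rot: [-0.646, 0.764, -0.003, 0.001]
contact_force: [0.4, 1.0, 0.1]
gripper_width: 0.1
```

```bash
python3 st.py
```

```text
14.2 pos [554.53 -65.12  74.82] G [-98.37   0.94  14.62] w 0.11
F world [0.42 0.96 0.14] F along U -1.02 ang -99.59 toolz [ 0.005  -0.0027 -1.    ] Tq [ 0.472  0.155 -0.004]
```

Call:
send_rows:
  translation:
    - [0.0005, 0, 0]
    - [0.001, 0, 0.0001]
    - [0.001, 0, 0.0001]
  yaw: [0, 0, 0]
  fingers: [255, 255, 255]

```text
clock: 14.5
position: [554.4, -66.2, 74.7]
ee_rot: [-0.646, 0.764, -0.003, 0.001]
contact_force: [1.1, 1.9, 0.5]
gripper_width: 0.3
```

```bash
python3 st.py;  python3 - <<'E'
from h import *
im=get_image("side");a=cv2.resize(im[220:260,380:430],None,fx=8,fy=8,interpolation=cv2.INTER_CUBIC)
im=get_image("top");b=cv2.resize(im[125:165,410:460],None,fx=8,fy=8,interpolation=cv2.INTER_CUBIC)
cv2.imwrite("pics/c12.png",np.hstack([a,b]))
E
```

```text
14.5 pos [554.37 -66.19  74.72] G [-97.28   0.97  14.63] w 0.27
F world [1.09 1.87 0.54] F along U -2.04 ang -99.59 toolz [ 0.005  -0.0028 -1.    ] Tq [ 0.46   0.092 -0.042]
```

View pics/c12.png

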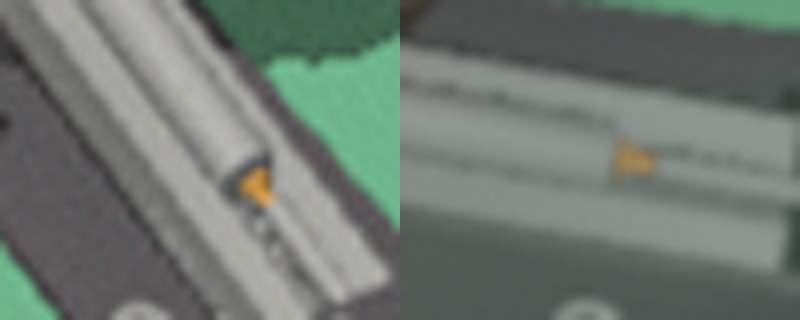

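Pin end is nearly at the tip in both views (top zoom col ~612). Continue with 0.5 mm steps.

Call:
send_rows:
  translation:
    - [0.0005, 0, 0]
    - [0.0008, 0, 0.0001]
    - [0.0008, 0, 0.0001]
  yaw: [0, 0, 0]
  fingers: [255, 255, 255]

```text
clock: 14.9
position: [554.2, -67.0, 74.6]
ee_rot: [-0.646, 0.764, -0.003, 0.001]
contact_force: [-0.2, 1.6, -0.1]
gripper_width: -0.3
```

```bash
python3 st.py
```

```text
14.9 pos [554.23 -66.96  74.65] G [-96.49   0.97  14.64] w -0.3
F world [-0.17  1.62 -0.12] F along U -1.56 ang -99.59 toolz [ 0.005  -0.0028 -1.    ] Tq [0.488 0.072 0.046]
```

Call:
send_rows:
  translation:
    - [0.0005, 0, 0]
    - [0.0008, 0, 0.0001]
    - [0.0008, 0, 0.0001]
  yaw: [0, 0, 0]
  fingers: [255, 255, 255]

```text
clock: 15.2
position: [554.1, -67.8, 74.6]
ee_rot: [-0.646, 0.764, -0.003, 0.001]
contact_force: [0.3, 2.1, -0.2]
gripper_width: 0.2
```

```bash
python3 st.py
```

```text
15.2 pos [554.05 -67.8   74.55] G [-95.63   0.95  14.64] w 0.23
F world [ 0.31  2.13 -0.23] F along U -2.15 ang -99.59 toolz [ 0.0049 -0.0028 -1.    ] Tq [ 0.467  0.172 -0.004]
```

Call:
send_rows:
  translation:
    - [0.0005, 0, 0]
    - [0.0008, 0, 0.0001]
    - [0.0008, 0, 0.0001]
  yaw: [0, 0, 0]
  fingers: [255, 255, 255]

```text
clock: 15.5
position: [553.9, -68.6, 74.5]
ee_rot: [-0.645, 0.764, -0.003, 0.001]
contact_force: [-0.6, 1.0, -0.0]
gripper_width: 0.0
```

```bash
python3 st.py
```

```text
15.5 pos [553.93 -68.64  74.49] G [-94.78   0.98  14.66] w 0.03
F world [-0.61  0.96 -0.04] F along U -0.84 ang -99.59 toolz [ 0.005  -0.0028 -1.    ] Tq [ 0.483  0.055 -0.011]
```

Call:
send_rows:
  translation:
    - [0.0005, 0, 0]
    - [0.0008, 0, 0.0001]
    - [0.0008, 0, 0.0001]
  yaw: [0, 0, 0]
  fingers: [255, 255, 255]

```text
clock: 15.8
position: [553.8, -69.5, 74.4]
ee_rot: [-0.645, 0.764, -0.003, 0.001]
contact_force: [0.2, 1.9, 0.1]
gripper_width: 0.0
```

```bash
python3 st.py
```

```text
15.8 pos [553.77 -69.46  74.39] G [-93.94   0.96  14.65] w 0.03
F world [0.15 1.86 0.06] F along U -1.85 ang -99.59 toolz [ 0.0049 -0.0029 -1.    ] Tq [0.468 0.129 0.042]
```

Call:
send_rows:
  translation:
    - [0.0005, 0, 0]
    - [0.0008, 0, 0.0001]
    - [0.0008, 0, 0.0001]
  yaw: [0, 0, 0]
  fingers: [255, 255, 255]

```text
clock: 16.1
position: [553.7, -70.2, 74.3]
ee_rot: [-0.645, 0.764, -0.003, 0.001]
contact_force: [0.5, 3.5, 0.0]
gripper_width: -0.2
```

```bash
python3 st.py
```

```text
16.1 pos [553.67 -70.16  74.32] G [-93.23   0.98  14.65] w -0.16
F world [0.45 3.48 0.04] F along U -3.51 ang -99.6 toolz [ 0.005  -0.0027 -1.    ] Tq [0.812 0.146 0.004]
```

Torque rises 0.47→0.81: tip contact has begun. Press a little more.

Call:
send_rows:
  translation:
    - [0.0004, 0, 0]
    - [0.0006, 0, 0.0001]
    - [0.0006, 0, 0.0001]
  yaw: [0, 0, 0]
  fingers: [255, 255, 255]

```text
clock: 16.4
position: [553.6, -70.5, 74.3]
ee_rot: [-0.645, 0.764, -0.003, 0.001]
contact_force: [-0.9, 4.4, 1.1]
gripper_width: -0.2
```

```bash
python3 st.py
```

```text
16.4 pos [553.64 -70.5   74.26] G [-92.88   1.02  14.63] w -0.21
F world [-0.88  4.37  1.12] F along U -4.14 ang -99.6 toolz [ 0.0052 -0.0024 -1.    ] Tq [ 1.253  0.112 -0.042]
```

Call:
send_rows:
  translation:
    - [0.0004, 0, 0]
    - [0.0007, 0, 0.0001]
    - [0.0007, 0, 0.0001]
    - [0.0007, 0, 0.0001]
  yaw: [0, 0, 0, 0]
  fingers: [255, 255, 255, 255]

```text
clock: 16.8
position: [553.6, -70.9, 74.3]
ee_rot: [-0.645, 0.764, -0.003, 0.001]
contact_force: [-1.0, 5.9, 1.1]
gripper_width: 0.2
```

```bash
python3 st.py
```

```text
16.8 pos [553.63 -70.86  74.27] G [-92.53   1.07  14.68] w 0.16
F world [-0.96  5.86  1.1 ] F along U -5.6 ang -99.6 toolz [ 0.0056 -0.002  -1.    ] Tq [1.552 0.171 0.056]
```

Total push ≈5.6 N, of which ≈2 N friction, so ≈4 N on the tip. Back off slowly, then rise and check.

Call:
send_rows:
  translation:
    - [-0.0003, 0, 0]
    - [-0.0006, 0, 0]
    - [-0.0009, 0, -0.0001]
    - [-0.0012, 0, -0.0001]
    - [-0.0016, 0, -0.0002]
    - [-0.002, 0, -0.0002]
    - [-0.003, 0, -0.0003]
    - [-0.005, 0, -0.0005]
    - [-0.009, 0, -0.001]
    - [-0.015, 0, -0.002]
  yaw: [0, 0, 0, 0, 0, 0, 0, 0, 0, 0]
  fingers: [255, 255, 255, 255, 255, 255, 255, 255, 255, 255]

```text
clock: 17.8
position: [556.1, -55.8, 76.3]
ee_rot: [-0.645, 0.764, -0.003, 0.001]
contact_force: [-0.1, 0.5, -0.3]
gripper_width: -0.1
```

```bash
python3 st.py
```

```text
17.8 pos [556.13 -55.82  76.26] G [-107.91    0.87   15.06] w -0.06
F world [-0.14  0.5  -0.3 ] F along U -0.47 ang -99.61 toolz [ 0.0055 -0.002  -1.    ] Tq [ 0.015  0.003 -0.008]
```

Call:
send_rows:
  translation:
    - [-0.01, 0, -0.02]
    - [-0.01, 0, -0.06]
    - [-0.01, 0, -0.08]
    - [0.03, 0, -0.08]
    - [0.05, 0, -0.08]
    - [0.05, 0, -0.08]
  yaw: [0, 0, 0, 0, 0, 0]
  fingers: [255, 255, 255, 255, 255, 255]

```text
clock: 18.4
position: [546.9, -106.2, 156.6]
ee_rot: [-0.644, 0.765, -0.003, 0.001]
contact_force: [0.1, 0.4, 0.1]
gripper_width: -0.1
```

```bash
python3 st.py;  python3 - <<'E'
from h import *
w=get_image("wrist");cv2.imwrite("pics/w13.png",w)
im=get_image("side");a=cv2.resize(im[215:265,370:430],None,fx=6.4,fy=6.4,interpolation=cv2.INTER_CUBIC)
im=get_image("top");cv2.imwrite("pics/t13.png",im);b=cv2.resize(im[120:170,400:460],None,fx=6.4,fy=6.4,interpolation=cv2.INTER_CUBIC)
cv2.imwrite("pics/c13.png",np.hstack([a,b]))
E
```

```text
18.4 pos [ 546.88 -106.21  156.6 ] G [-65.35   0.67 100.32] w -0.07
F world [0.08 0.44 0.08] F along U -0.45 ang -99.75 toolz [ 0.0056 -0.002  -1.    ] Tq [ 0.016  0.011 -0.012]
```

View pics/w13.png

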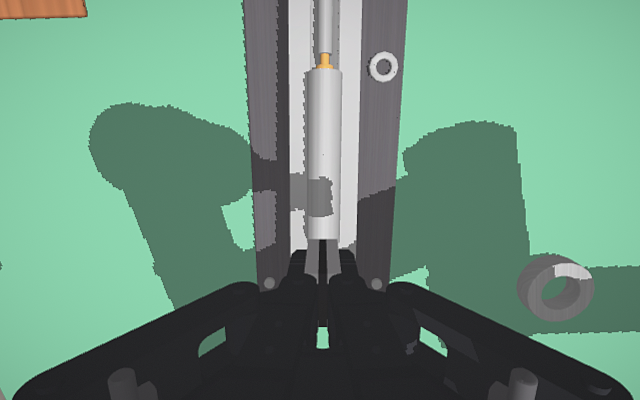

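View pics/c13.png

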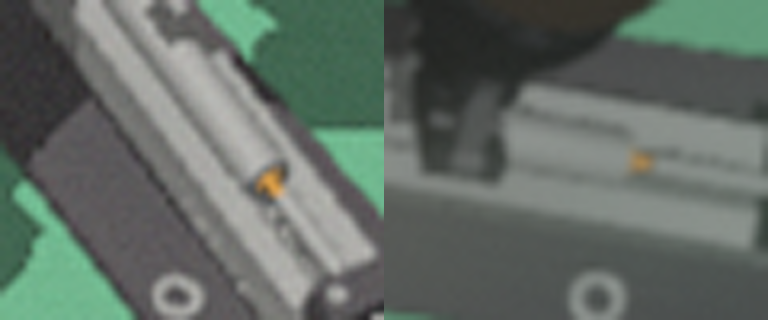

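Wrist view: pin lies straight in the V (centre col ~323), front end (323,69) meeting the brass tip with no gap. Side and top agree. Handing in.

```bash
python3 -c "
from bench import *
print(job_done())"
```

```text
the job is handed in; nothing more can be done
None
```

I took the long plain pin from the rack and laid it in the V-groove about 27 mm short of the tip. I then pushed it down the groove with closed fingers until it bore on the sprung tip, backed off slowly, and handed in at about 18.6 s.

**Pressing:** The last push read about 5.6 N in total. About 1.7 N of that was sliding friction, so roughly 4 N was on the tip. That figure is worked out from the wrist reading, which scatters by about ±0.7 N. The wrist moment rose clearly on contact, from 0.47 to 1.55 N m, which supports it.

**Last pictures:** The wrist, side and top views show the pin straight in the V, with its end against the brass tip and no visible gap. Contact after I let go is judged from these pictures; I did not measure the force then. I did not move near the other two pins again after lifting the long one out, and took no last close picture of them.

**What disagreed or needed mending:**
- **First grip:** it was too high on the pin, so I gripped again 5 mm lower. The opening read about 22 mm on the 24 mm pin both times.
- **Setting down:** the pin sat about 1 mm off to the side, with up to 12 N upward at the wrist. I shifted over before letting go.
- **Groove position:** the groove origin I took from the base plate lay about 4 mm (up to 8 mm in one wrist view) off along the groove compared with the block ends. I therefore found the tip by force rather than by position.

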